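# Load the soak tub and uncap the cleaner jug

### The arm

A 7-joint arm with a two-finger parallel gripper is mounted at the origin on the work surface. World frame = base frame: x ahead of the robot, y to its left, z up, the work surface at z = 0. Lengths are in m, angles in rad, forces in N, time in s.
With the tool pointing down it reaches from about 0.4 to 0.85 m from the base axis. Payload 10.4 kg.
Tool frame: the origin (TCP) lies at the very end of the fingers, on their centre line; the grasp point (between the pads) lies r.grip_depth behind it (r.grip_depth is the distance from the TCP to the grasp point, in m); z points along the fingers, y is the line along which they close (so a half turn about z gives the same grasp; the last joint's range is limited). The gripper opens to 85 mm and grips with 20 to 120 N. Pads are 22 mm wide; open, the fingers measure 114 mm over their backs; the gripper's body (76 mm by 85 mm) begins 54 mm behind the grasp point. The pads swing forward as they close: fully open they stand 13 mm farther back than shut.
Start: joints at [-1.175, 0.332, -0.065, 1.46, 0.022, 1.35, -0.088], TCP at [0.254, 0.571, 0.198] pointing down, gripper open.
Joint ranges: [-2.6, 2.6], [-0.5, 2.12], [-1.47, 1.34], [0.16, 2.42], [-1.27, 4.41], [0.06, 2.06], [-2.6, 2.6]. Speed limits (rad/s): [2.22, 2.22, 2.79, 2.79, 3.14, 3.14, 3.14].

### API

Orientations are given as a unit quaternion [w, x, y, z].
In Python, from plant import r gives the robot as it stands.
- The arm moves only by the tool move_arm, never from a script. Its argument "moves" is a list of rows, each an object of numbers: "x", "y", "z": the shift along the tool's x, y, z as a fraction of full scale; "turn": the turn about the tool's z as a fraction of full scale. In form: [{"x": .., "y": .., "z": .., "turn": ..}, ...]. A call has exactly 10 rows; each row is the pose to reach, as a shift and turn from the pose commanded when the call began, along the tool's axes at that moment; what a row does not reach only later rows make up. Full scale, the value 1, is 0.4 m for a shift and 1.5 rad for a turn. A row lasts 1/12 s, in which the tool goes at most 41.7 mm and 7.16 degrees, less where a joint would pass 70% of its speed; a pose out of reach is approached as far as the arm can. A call with a number of a shift or a turn outside -1 to 1 is refused whole. A call with a gripper value outside its range is refused whole. "jaw" is the opening, from -1 (shut) to 1 (fully open), so that 0 is half open, set as the call begins (left out, the last holds). The fingers move at their own pace and stop on an object; the grip force is fixed at half the most. Time passes only in rows, so rows that repeat a pose let the fingers close, or fill a call up. It gives the time, the measured TCP pose, the force, the opening and the grip force at its end, in the units of the state.
- r.read_state(): the state, without advancing time (a new reading comes with each control period).
- r.camera(name): name is "side" or "top" or "wrist"; returns the picture (384x512x3 uint8, red, green, blue); there is no depth.
- r.camera_params(name): a dict with "fx", "fy", "cx", "cy" (pixels), "camera_from_world" (4x4, takes a point from world to camera coordinates). Camera axes: x right, y down, z forward; pixel columns grow to the right and rows downward; lengths in m; the calibration is good to about 2 mm. A picture is of the moment at which its call begins: read the wrist's pose just before it. camera_params takes no time and is no camera call; for the wrist camera it gives the pose at the moment of the call.
- r.hand_in(): hands the job in; it is judged then, once.
The state is a dict: "time": time; "joints": joint angles; "qd": joint speeds; "joint_torque": joint torques, N m; "tool_pos": TCP position; "tool_rot": TCP orientation; "force": force on the tool from outside, world axes, zero at the start; "torque": the same for the moment, N m; "width": finger opening in m; "finger_force": force on a finger pad.
Only numpy, scipy, OpenCV 4.12 (cv2) and the standard library are available. Lean on these libraries where they do the work, as an engineer would, in place of code of your own. Each camera call takes 0.05 s, during which the arm holds its last target. There are 200 camera calls.

### The job

Get the soak ready: take the two outlets out of the tester's catch tray and set them down in the grey tub (do not drop them in), then open the cleaner jug: push its safety cap down and, keeping it pushed, twist it anticlockwise (seen from above) about a sixth of a turn until it is free. Lift the cap straight up 8 to 10 cm and finish with the gripper still holding it there, level, above the open jug. Leave the screwdriver, the jar and the toggle switch where they are.

Things in the scene. Friction and masses are not known exactly. Their poses are not given: they have to be found in the camera images.
- outlet1_center (a point): An ivory duplex wall outlet lying on its back, face up, in the catch tray, 75 g or so. Body 68 (x) x 33 (y) x 33 (z) mm, with a steel strap 105 x 19 x 2 mm along x sticking out past both ends, its underside 27 mm above the outlet's back. Point: centre of the body, 16.5 mm above its back. x is its long axis; grasp it across y (33 mm).
- outlet2_center (a point): The second outlet, the same in every way, beside the first in the tray, about 95 mm away. Point and axes as for the first.
- tray_in (a point): Centre of the inner floor of the steel catch tray, fixed to the bench. Inside 162 (x) x 252 (y) mm, floor 4 mm above the bench, rim 32 mm above the bench. The grey tester, 120 mm high, 170 mm wide, stands at the tray's +y end: its face is 160 mm from the tray's centre.
- tub_in (a point): Centre of the inner floor of the open grey plastic tub, fixed to the bench. Inside 220 (x) x 192 (y) mm, floor 4 mm above the bench, rim 50 mm above the bench. Tub and jug may stand in either of two places, side by side.
- cap_center (a point): Push-and-turn cap on the jug's neck: round ribbed grey plastic, 52 mm across, 30 mm high, 35 g. Point: its centre, 15 mm below its top; z up. Grip it on any diameter. Held down 3 mm or more (5 mm is a good push) it turns anticlockwise seen from above; past 0.5 rad it no longer locks; it lifts free between 0.8 and 1.05 rad; a stop ends the turn at 1.1 rad. 1.5 mm of sideways play.
- cap_seat (a point): Point fixed on the jug: the cap's centre while locked on, 157 mm above the bench. Jug: white plastic, 86 mm square, clamped in a steel bracket, cannot move; shoulder 104 mm above the bench, a cone narrows to a 30 mm neck at 119 mm; neck top 158 mm, spring plunger 18 mm across rising to 168 mm. x, y square with the jug's sides; z up.
- cap: The same cap; origin at the centre of its underside, its x axis along the jug's x axis while locked (so the angle between them is the angle turned).
- cap_spring (a joint): Push of the spring plunger under the cap (m): 0 at rest, 0.007 at the bottom. The cap rides on it; two inner tabs lock the cap, which cannot turn or come off until pushed down over 3 mm. Force: 5 N to start, 8 N at 3 mm, 11 N at 5 mm, 13 N at 7 mm.
- screwdriver_grip (a point): Bystander: a black-handled screwdriver, 200 mm long, lying on the bench beyond the work; point on its handle, 13 mm above the bench.
- jar: Bystander: a glass jar with steel lid, 60 mm diameter, 75 mm high; origin at the centre of its underside.
- toggle: Bystander: a black toggle light switch, 105 x 33 x 45 mm, lying on the bench; origin at the centre of its underside.
There are look-alikes about, which are no part of the job. What is shaped like the part that bears outlet1_center but purple or turquoise is not meant. What is shaped like the part that bears outlet2_center but green or red is not meant.

How it is judged:
By the outcome, as a careful person would: the job done as asked, in the order asked, and still so for the second after the job is handed in, while the arm keeps its last pose, push and grip.
It also fails if it takes over 72 s, if anything falls off the work surface, if the arm or the gripper's body presses on something with over 40 N, if the wrist force passes 120 N, or if a joint passes its speed limit or range.

## Working session

There is one attempt and no reset: what is moved stays moved. The work goes in short steps, Python scripts to look and compute and a tool call to move; the robot and the scene stay as the last step left them, time stands still between calls to the robot, and variables do not carry over. Pictures are saved under pics/ and viewed, at most 10 in all, crops included, and the job is handed in when it is done.

Besides the shell and the picture viewer there is one more tool, called in YAML: its name, and indented under it one key for each argument. move_arm: Moves the arm, as the interface text tells. Its arguments: {"type":"object","properties":{"moves":{"type":"array","items":{"type":"object","properties":{"x":{"type":"number","minimum":-1,"maximum":1},"y":{"type":"number","minimum":-1,"maximum":1},"z":{"type":"number","minimum":-1,"maximum":1},"turn":{"type":"number","minimum":-1,"maximum":1}}}},"jaw":{"type":"number"}},"required":["moves"]}

```bash
mkdir -p pics; ls
python3 - <<'E'
from plant import r
import cv2,numpy as np
s=r.read_state();print(s,r.grip_depth)
for n in("side","top","wrist"):
    p=r.camera_params(n);print(n,p)
    cv2.imwrite(f"pics/{n}0.png",r.camera(n)[:,:,::-1])
a=cv2.imread("pics/top0.png");cv2.imwrite("pics/top0b.png",cv2.resize(a,(800,600),interpolation=2))
E
```

```text
pics
{'time': 0.0, 'joints': array([-1.17462598,  0.33287171, -0.06466286,  1.46094576,  0.02159407,
        1.34990272, -0.08850384]), 'qd': array([-8.55894549e-04, -8.11430724e-04, -1.26587947e-03,  3.39520810e-04,
       -8.74198736e-05,  1.46815140e-03,  4.98142082e-04]), 'joint_torque': array([-1.41197241e-03, -6.25443220e+01,  4.83196252e-02, -3.91608810e+01,
        1.60634582e-02,  9.75132192e-03, -1.77320840e-05]), 'tool_pos': array([0.25400094, 0.57059243, 0.19691385]), 'tool_rot': array([-1.12867385e-04,  2.07867864e-01,  9.78156653e-01, -7.07342281e-04]), 'force': array([-0.53543459, -0.3647291 , -0.40768091]), 'torque': array([-0.04518595,  0.04943145, -0.02860881]), 'finger_force': 0.0, 'width': 0.08526758619896363} 0.0187
side {'fx': 433.4864161096499, 'fy': 433.4864161096499, 'cx': 255.54540986699672, 'cy': 192.57726318412722, 'camera_from_world': array([[ 0.89918718, -0.43704477,  0.02131411, -0.49045894],
       [-0.2167139 , -0.48713173, -0.84601286,  0.23415363],
       [ 0.38012828,  0.75610485, -0.53273628,  0.88523085],
       [ 0.        ,  0.        ,  0.    
[... 164 characters left out ...]
75595, -0.99969307, -0.00979485,  0.02225725],
       [-0.98665381, -0.0208769 , -0.16148814,  0.5718031 ],
       [ 0.16123409,  0.01333895, -0.98682604,  0.93243942],
       [ 0.        ,  0.        ,  0.        ,  1.        ]])}
wrist {'fx': 317.974514043649, 'fy': 317.974514043649, 'cx': 255.5241150496169, 'cy': 195.50435729317238, 'camera_from_world': array([[ 4.06453668e-01,  9.13670970e-01, -8.79773070e-04,
        -6.23534388e-01],
       [ 8.75369003e-01, -3.89138502e-01,  2.86880350e-01,
        -3.71832136e-02],
       [ 2.61771894e-01, -1.17373697e-01, -9.57966018e-01,
         3.79223996e-01],
       [ 0.00000000e+00,  0.00000000e+00,  0.00000000e+00,
         1.00000000e+00]])}
```

View pics/top0b.png

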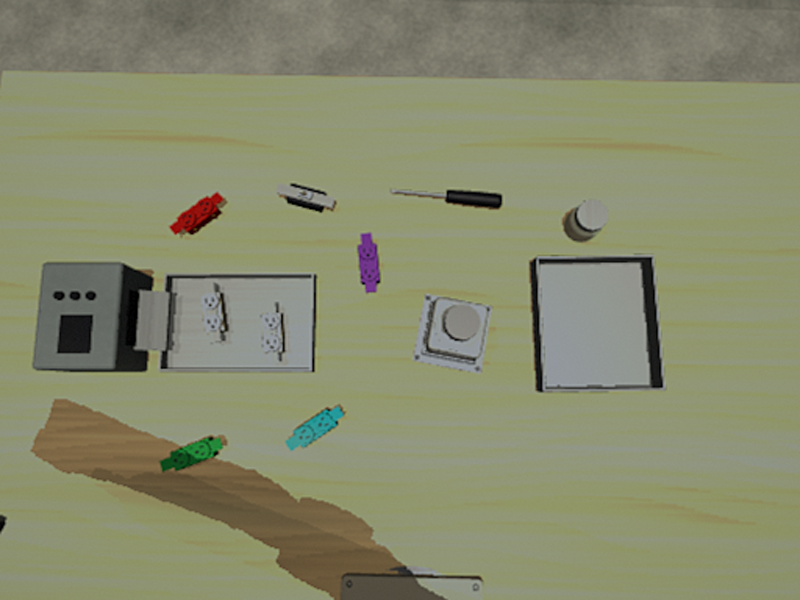

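View pics/side0.png

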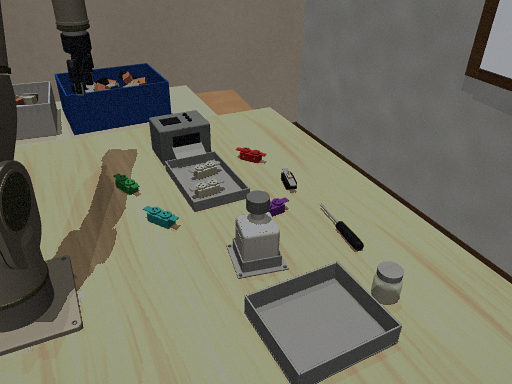

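The two ivory/white outlets in the tray are at about (213,312) and (272,332) in the enlarged top view. The look-alikes outside the tray are red (197,214), purple (369,263), green (195,453) and turquoise (316,427). Only the white pair in the tray fits the colour and place described. The jug cap is at (462,322) and the tub at (600,322). I'll confirm the outlets in one crop.

```bash
cat > h.py <<'E'
import numpy as np,cv2
from plant import r
def ray(n,u,v,z,p=None):
    p=p or r.camera_params(n);M=p["camera_from_world"];R=M[:3,:3];c=-R.T@M[:3,3]
    d=R.T@np.array([(u-p["cx"])/p["fx"],(v-p["cy"])/p["fy"],1]);return c+d*(z-c[2])/d[2]
def proj(n,P,p=None):
    p=p or r.camera_params(n);q=(p["camera_from_world"]@np.append(P,1))[:3]
    return np.array([p["fx"]*q[0]/q[2]+p["cx"],p["fy"]*q[1]/q[2]+p["cy"]])
E
python3 - <<'E'
from h import *
a=cv2.imread("pics/top0.png")
# crop tray+jug : u 95..325, v 160..245
c=cv2.resize(a[160:248,95:325],None,fx=3.4,fy=3.4,interpolation=cv2.INTER_CUBIC)
cv2.imwrite("pics/crop1.png",c)
k=1/1.5625
for nm,u,v,z in [("o1",213,312,.037),("o2",272,332,.037),("cap",462,322,.172),("trayTL",166,276,.032),("trayTR",316,275,.032),("trayBR",314,371,.032),("trayBL",161,370,.032),("tubTL",534,257,.05),("tubTR",652,257,.05),("tubBR",662,388,.05),("tubBL",540,390,.05),("jar",591,214,.075)]:
    print(nm,ray("top",u*k,v*k,z).round(4))
E
```

```text
o1 [0.5369 0.3481 0.037 ]
o2 [0.5049 0.2452 0.037 ]
cap [ 0.5129 -0.0628  0.172 ]
trayTL [0.5987 0.4362 0.032 ]
trayTR [0.6059 0.1758 0.032 ]
trayBR [0.4412 0.1717 0.032 ]
trayBL [0.437  0.4305 0.032 ]
tubTL [ 0.6412 -0.1968  0.05  ]
tubTR [ 0.6453 -0.3965  0.05  ]
tubBR [ 0.4259 -0.4023  0.05  ]
tubBL [ 0.4181 -0.2032  0.05  ]
jar [ 0.7111 -0.2875  0.075 ]
```

View pics/crop1.png

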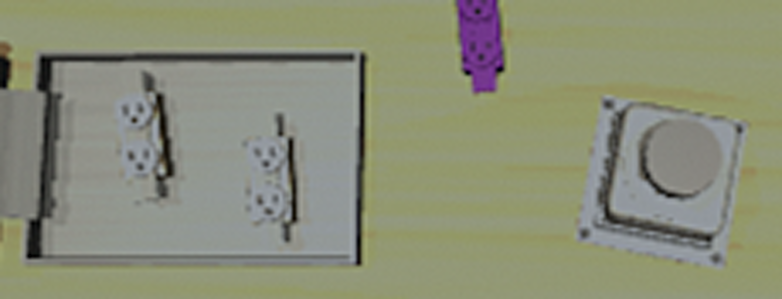

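The crop shows two white duplex outlets in the tray, with faces centred at crop (138,135) and (268,178). The cap is at (682,158). I'll move above the tray for a close wrist view.

move_arm:
  jaw: 1
  moves:
    - {"x":-0.06,"y":-0.03,"z":-0.03,"turn":-0.04}
    - {"x":-0.15,"y":-0.07,"z":-0.06,"turn":-0.08}
    - {"x":-0.24,"y":-0.11,"z":-0.1,"turn":-0.13}
    - {"x":-0.33,"y":-0.15,"z":-0.13,"turn":-0.18}
    - {"x":-0.42,"y":-0.19,"z":-0.13,"turn":-0.23}
    - {"x":-0.51,"y":-0.23,"z":-0.13,"turn":-0.28}
    - {"x":-0.6,"y":-0.27,"z":-0.13,"turn":-0.32}
    - {"x":-0.69,"y":-0.31,"z":-0.13,"turn":-0.35}
    - {"x":-0.78,"y":-0.34,"z":-0.13,"turn":-0.37}
    - {"x":-0.836,"y":-0.367,"z":-0.13,"turn":-0.38}

```text
time: 0.98
tool_pos: [0.5026, 0.2971, 0.2495]
tool_rot: [0.0, -0.075, 0.997, -0.001]
force: [-0.2, 0.6, 0.4]
width: 0.0852
finger_force: 0.0
```

Run:
```python
from h import *
s=r.read_state();p=r.camera_params("wrist");a=r.camera("wrist")
import pickle;pickle.dump(p,open("p1","wb"))
print(s["time"],s["tool_pos"],s["tool_rot"],s["joints"].round(2))
cv2.imwrite("pics/w1.png",cv2.resize(a[:,:,::-1],(800,600),interpolation=2))
```

```text
0.9833 [0.5026442  0.29710403 0.24953199] [ 2.89561318e-04 -7.45709016e-02  9.97215502e-01 -5.82321491e-04] [-0.7   0.22  0.1   1.5  -0.02  1.43  1.12]
```

View pics/w1.png

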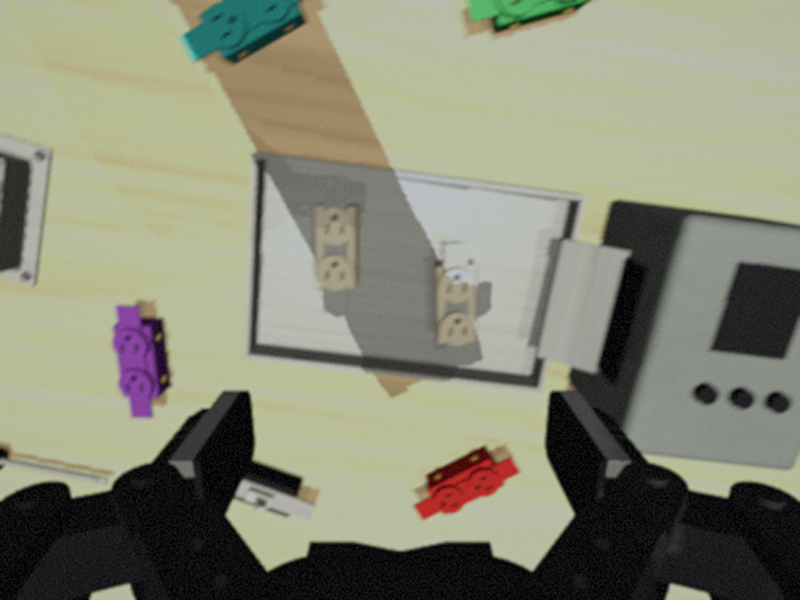

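The wrist view shows the tan (shadowed) outlets in the tray. Outlet 2's body is centred at (336,247) and outlet 1's at (456,305), both nearly vertical in the image.

Run:
```python
from h import *
import pickle;p=pickle.load(open("p1","rb"));k=.64
for nm,u,v,z in [("o2",336,247,.037),("o2a",335,222,.037),("o2b",335.5,271,.037),("o1",456,305,.037),("o1a",459,280,.037),("o1b",456,328,.037),("tray",260,155,.032),("tray",582,195,.032),("tray",540,385,.032),("tray",248,355,.032)]:
    print(nm,ray("wrist",u*k,v*k,z,p).round(4))
```

```text
o2 [0.5049 0.2461 0.037 ]
o2a [0.4856 0.2432 0.037 ]
o2b [0.5243 0.2479 0.037 ]
o1 [0.5378 0.3485 0.037 ]
o1a [0.5168 0.3471 0.037 ]
o1b [0.5574 0.3521 0.037 ]
tray [0.4445 0.1806 0.032 ]
tray [0.437  0.4298 0.032 ]
tray [0.5998 0.4347 0.032 ]
tray [0.6096 0.1818 0.032 ]
```

move_arm:
  jaw: 0.4
  moves:
    - {"x":0.005,"y":-0.03,"z":0.04,"turn":0.01}
    - {"x":0.01,"y":-0.06,"z":0.1,"turn":0.02}
    - {"x":0.01,"y":-0.1,"z":0.18,"turn":0.03}
    - {"x":0.013,"y":-0.128,"z":0.26,"turn":0.03}
    - {"x":0.013,"y":-0.128,"z":0.34,"turn":0.03}
    - {"x":0.013,"y":-0.128,"z":0.4,"turn":0.03}
    - {"x":0.013,"y":-0.128,"z":0.44,"turn":0.03}
    - {"x":0.013,"y":-0.128,"z":0.45,"turn":0.03}
    - {"x":0.013,"y":-0.128,"z":0.45,"turn":0.03}
    - {"x":0.013,"y":-0.128,"z":0.45,"turn":0.03}

```text
time: 1.87
tool_pos: [0.5029, 0.2499, 0.0706]
tool_rot: [0.0, -0.053, 0.999, 0.0]
force: [0.8, -0.2, 1.1]
width: 0.0596
finger_force: 0.0
```

Run:
```python
from h import *
s=r.read_state();p=r.camera_params("wrist");a=r.camera("wrist")
import pickle;pickle.dump(p,open("p2","wb"))
print(s["time"],s["tool_pos"],s["tool_rot"],s["width"])
print(proj("wrist",s["tool_pos"])*800/512, proj("wrist",[.505,.2455,.037])*800/512)
cv2.imwrite("pics/w2.png",cv2.resize(a[:,:,::-1],(800,600),interpolation=2))
```

```text
1.8667 [0.50290598 0.24994756 0.07061712] [ 3.94302733e-04 -5.31510681e-02  9.98586371e-01  2.62861499e-04] 0.05961424000429064
[400.59868097 356.48700421] [389.97066885 330.85383831]
```

View pics/w2.png

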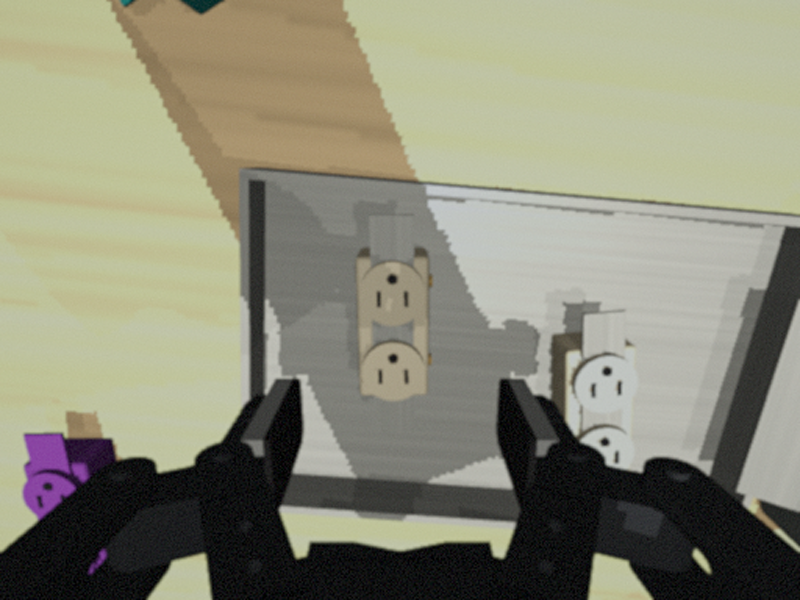

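Outlet 2 is at (393,331), squarely between the fingers and about 3 mm off laterally. I'll descend, then grip.

move_arm:
  moves:
    - {"x":-0.005,"y":-0.008,"z":0.02}
    - {"x":-0.005,"y":-0.008,"z":0.04}
    - {"x":-0.005,"y":-0.008,"z":0.07}
    - {"x":-0.005,"y":-0.008,"z":0.1}
    - {"x":-0.005,"y":-0.008,"z":0.12}
    - {"x":-0.005,"y":-0.008,"z":0.14}
    - {"x":-0.005,"y":-0.008,"z":0.15}
    - {"x":-0.005,"y":-0.008,"z":0.15}
    - {"x":-0.005,"y":-0.008,"z":0.15}
    - {"x":-0.005,"y":-0.008,"z":0.15}

```text
schema error: expected keys x, y, z, turn
```

move_arm:
  jaw: -1
  moves:
    - {"x":0}
    - {"x":0}
    - {"x":0}
    - {"x":0}
    - {"x":0}
    - {"x":0}
    - {"x":0}
    - {"x":0}
    - {"x":0}
    - {"x":0}

```text
schema error: expected keys x, y, z, turn
```

move_arm:
  moves:
    - {"x":-0.005,"y":-0.008,"z":0.02,"turn":0}
    - {"x":-0.005,"y":-0.008,"z":0.04,"turn":0}
    - {"x":-0.005,"y":-0.008,"z":0.07,"turn":0}
    - {"x":-0.005,"y":-0.008,"z":0.1,"turn":0}
    - {"x":-0.005,"y":-0.008,"z":0.12,"turn":0}
    - {"x":-0.005,"y":-0.008,"z":0.14,"turn":0}
    - {"x":-0.005,"y":-0.008,"z":0.15,"turn":0}
    - {"x":-0.005,"y":-0.008,"z":0.15,"turn":0}
    - {"x":-0.005,"y":-0.008,"z":0.15,"turn":0}
    - {"x":-0.005,"y":-0.008,"z":0.15,"turn":0}

```text
time: 2.75
tool_pos: [0.5052, 0.2468, 0.0102]
tool_rot: [0.0, -0.053, 0.999, 0.0]
force: [-0.7, 0.1, 0.2]
width: 0.06
finger_force: 0.0
```

move_arm:
  jaw: -1
  moves:
    - {"x":0,"y":0,"z":0,"turn":0}
    - {"x":0,"y":0,"z":0,"turn":0}
    - {"x":0,"y":0,"z":0,"turn":0}
    - {"x":0,"y":0,"z":0,"turn":0}
    - {"x":0,"y":0,"z":0,"turn":0}
    - {"x":0,"y":0,"z":0,"turn":0}
    - {"x":0,"y":0,"z":0,"turn":0}
    - {"x":0,"y":0,"z":0,"turn":0}
    - {"x":0,"y":0,"z":0,"turn":0}
    - {"x":0,"y":0,"z":0,"turn":0}

```text
time: 3.58
tool_pos: [0.5049, 0.2466, 0.0097]
tool_rot: [-0.0, -0.053, 0.999, 0.0]
force: [-0.5, -0.7, -0.5]
width: -0.0002
finger_force: 0.0
```

The gripper shut on nothing, so I'll look.

Run:
```python
from h import *
w=r.camera("wrist");t=r.camera("top");print(r.read_state()["time"])
t2=cv2.resize(t[150:250,90:223],(399,300),interpolation=2);w2=cv2.resize(w,(400,300))
cv2.imwrite("pics/w3.png",np.hstack([w2,t2])[:,:,::-1])
```

```text
3.6833
```

View pics/w3.png

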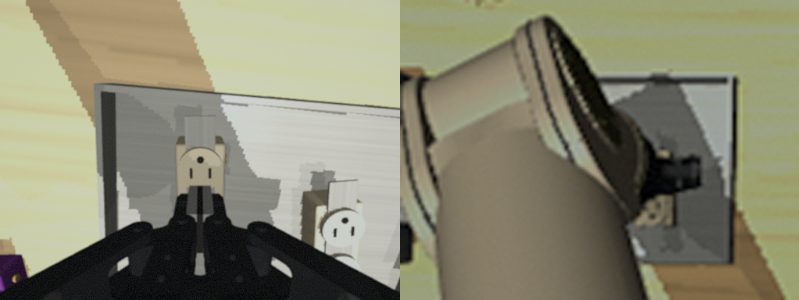

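Run:
```python
from h import *
s=r.read_state();print(s["tool_pos"],s["force"],s["width"])
for P in ([.4855,.2445,.037],[.505,.2465,.037],[.505,.2465,.01],[.505,.2465,.03]): print(P,proj("wrist",P)*400/512,proj("top",P))
print(ray("wrist",204*1.28,160*1.28,.037),ray("wrist",200*1.28,137*1.28,.037))
```

```text
[0.50487305 0.24655807 0.00971744] [ 0.72223482  0.36406226 -0.44949627] 0.00031088003622308847
[0.4855, 0.2445, 0.037] [200.66330616 167.19494888] [173.93217676 219.82579635]
[0.505, 0.2465, 0.037] [200.50293576 195.13414838] [173.6038302  212.44562187]
[0.505, 0.2465, 0.01] [200.37187234 179.22369517] [175.82872237 213.42491891]
[0.505, 0.2465, 0.03] [200.46514381 190.54639245] [174.19218217 212.70458783]
[0.48047197 0.24607836 0.037     ] [0.46593029 0.24197569 0.037     ]
```

Run:
```python
from h import *
w=cv2.imread("pics/w3.png")
a=r.camera("wrist")[:,:,::-1]; b=r.camera("side")[:,:,::-1]; print(proj("side",[.505,.2465,.01]))
u,v=proj("side",[.505,.2465,.02]).astype(int)
f=lambda i,x,y:cv2.resize(i[y-60:y+60,x-40:x+40],(400,600),interpolation=cv2.INTER_CUBIC)
cv2.imwrite("pics/c4.png",np.hstack([f(a,256,225),f(b,u,v)]))
```

```text
[205.97377686 191.25949387]
```

View pics/c4.png

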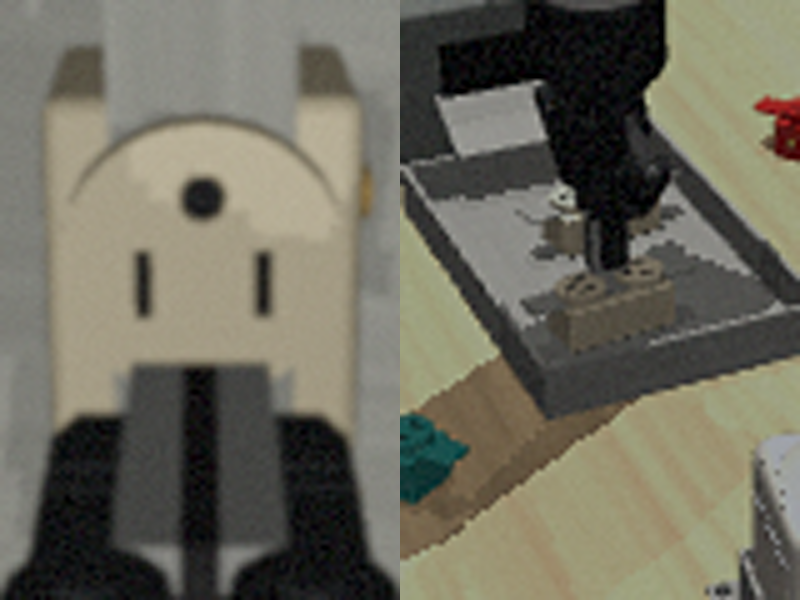

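Run:
```python
from h import *
from scipy.optimize import least_squares
s=r.read_state();u,v=proj("side",[.505,.2465,.02]).astype(int)
a=np.array([216+200/5,165+365/5]);b=np.array([u-40+205/5,v-60+265/5])
f=lambda P:np.r_[proj("wrist",P)-a,proj("side",P)-b]
q=least_squares(f,[.5,.25,.03]);print("tip",q.x,q.fun)
# where does outlet bottom/top appear in side: body lower front corner expected
for P in ([.471,.226,.004],[.538,.233,.004],[.471,.226,.037],[.505,.2465,.037]): 
    w=proj("side",P)-[u-40,v-60];print(P,w*5+[400,0])
```

```text
tip [0.49690778 0.24524732 0.04120935] [-0.08887636  0.5963826  -2.97724856  1.81729731]
[0.471, 0.226, 0.004] [561.58105249 355.59161664]
[0.538, 0.233, 0.004] [666.74426118 324.04535144]
[0.471, 0.226, 0.037] [558.62415078 306.27915884]
[0.505, 0.2465, 0.037] [603.0054607  276.41851129]
```

The reported TCP doesn't match the fingertips. Two views put the shut tips at about z 0.04 while the TCP reads 0.01, so the fingers sit about 30 mm above it. The outlet hasn't moved. I'll open a little higher, then go down carefully while watching the force.

move_arm:
  jaw: 0.4
  moves:
    - {"x":0,"y":0,"z":-0.02,"turn":0}
    - {"x":0,"y":0,"z":-0.04,"turn":0}
    - {"x":0,"y":0,"z":-0.04,"turn":0}
    - {"x":0,"y":0,"z":-0.04,"turn":0}
    - {"x":0,"y":0,"z":-0.04,"turn":0}
    - {"x":0,"y":0,"z":-0.04,"turn":0}
    - {"x":0,"y":0,"z":-0.02,"turn":0}
    - {"x":0,"y":0,"z":0,"turn":0}
    - {"x":0,"y":0,"z":0.02,"turn":0}
    - {"x":0,"y":0,"z":0.03,"turn":0}

```text
time: 4.62
tool_pos: [0.5039, 0.246, -0.0042]
tool_rot: [-0.001, -0.053, 0.999, -0.0]
force: [-0.6, 0.2, -0.3]
width: 0.0598
finger_force: 0.0
```

move_arm:
  moves:
    - {"x":0,"y":0,"z":0.005,"turn":0}
    - {"x":0,"y":0,"z":0.01,"turn":0}
    - {"x":0,"y":0,"z":0.015,"turn":0}
    - {"x":0,"y":0,"z":0.02,"turn":0}
    - {"x":0,"y":0,"z":0.025,"turn":0}
    - {"x":0,"y":0,"z":0.03,"turn":0}
    - {"x":0,"y":0,"z":0.035,"turn":0}
    - {"x":0,"y":0,"z":0.035,"turn":0}
    - {"x":0,"y":0,"z":0.035,"turn":0}
    - {"x":0,"y":0,"z":0.035,"turn":0}

```text
time: 5.45
tool_pos: [0.5049, 0.2466, -0.0162]
tool_rot: [0.0, -0.053, 0.999, 0.0]
force: [0.6, 0.4, 0.3]
width: 0.0598
finger_force: 0.0
```

move_arm:
  jaw: -1
  moves:
    - {"x":0,"y":0,"z":0,"turn":0}
    - {"x":0,"y":0,"z":0,"turn":0}
    - {"x":0,"y":0,"z":0,"turn":0}
    - {"x":0,"y":0,"z":0,"turn":0}
    - {"x":0,"y":0,"z":0,"turn":0}
    - {"x":0,"y":0,"z":0,"turn":0}
    - {"x":0,"y":0,"z":0,"turn":0}
    - {"x":0,"y":0,"z":0,"turn":0}
    - {"x":0,"y":0,"z":0,"turn":0}
    - {"x":0,"y":0,"z":0,"turn":0}

```text
time: 6.28
tool_pos: [0.5052, 0.2467, -0.0159]
tool_rot: [0.0, -0.053, 0.999, 0.0]
force: [-1.4, -0.2, 5.2]
width: 0.0315
finger_force: 60.4
```

move_arm:
  moves:
    - {"x":0,"y":0,"z":-0.02,"turn":0}
    - {"x":0,"y":0,"z":-0.06,"turn":0}
    - {"x":0,"y":0,"z":-0.12,"turn":0}
    - {"x":0,"y":0,"z":-0.19,"turn":0}
    - {"x":0,"y":0,"z":-0.27,"turn":0}
    - {"x":0,"y":0,"z":-0.35,"turn":0}
    - {"x":0,"y":-0.02,"z":-0.43,"turn":0}
    - {"x":0,"y":-0.05,"z":-0.5,"turn":0}
    - {"x":0,"y":-0.1,"z":-0.56,"turn":0}
    - {"x":0,"y":-0.16,"z":-0.59,"turn":0}

```text
time: 7.12
tool_pos: [0.5121, 0.1837, 0.2233]
tool_rot: [0.002, -0.054, 0.999, 0.001]
force: [0.9, 0.4, 0.3]
width: 0.0318
finger_force: 59.7
```

move_arm:
  moves:
    - {"x":0.005,"y":-0.07,"z":0,"turn":0}
    - {"x":0.01,"y":-0.14,"z":0,"turn":0}
    - {"x":0.015,"y":-0.22,"z":0,"turn":0}
    - {"x":0.02,"y":-0.3,"z":0,"turn":0}
    - {"x":0.03,"y":-0.38,"z":0,"turn":0}
    - {"x":0.035,"y":-0.46,"z":0,"turn":0}
    - {"x":0.04,"y":-0.54,"z":0,"turn":0}
    - {"x":0.045,"y":-0.62,"z":0,"turn":0}
    - {"x":0.05,"y":-0.7,"z":0,"turn":0}
    - {"x":0.055,"y":-0.78,"z":0,"turn":0}

```text
time: 7.95
tool_pos: [0.5223, -0.1312, 0.22]
tool_rot: [0.0, -0.053, 0.999, 0.0]
force: [1.2, 0.6, -0.9]
width: 0.031
finger_force: 59.7
```

move_arm:
  moves:
    - {"x":0.005,"y":-0.08,"z":0,"turn":0}
    - {"x":0.01,"y":-0.16,"z":0,"turn":0}
    - {"x":0.015,"y":-0.24,"z":0,"turn":0}
    - {"x":0.02,"y":-0.32,"z":0,"turn":0}
    - {"x":0.03,"y":-0.4,"z":0,"turn":0}
    - {"x":0.035,"y":-0.46,"z":0.03,"turn":0}
    - {"x":0.04,"y":-0.5,"z":0.08,"turn":0}
    - {"x":0.04,"y":-0.53,"z":0.13,"turn":0}
    - {"x":0.04,"y":-0.54,"z":0.18,"turn":0}
    - {"x":0.04,"y":-0.54,"z":0.22,"turn":0}

```text
time: 8.78
tool_pos: [0.5286, -0.3473, 0.13]
tool_rot: [-0.001, -0.052, 0.999, 0.0]
force: [0.8, 0.4, -0.5]
width: 0.0312
finger_force: 59.7
```

move_arm:
  moves:
    - {"x":0,"y":0,"z":0.03,"turn":0}
    - {"x":0,"y":0,"z":0.08,"turn":0}
    - {"x":0,"y":0,"z":0.14,"turn":0}
    - {"x":0,"y":0,"z":0.2,"turn":0}
    - {"x":0,"y":0,"z":0.25,"turn":0}
    - {"x":0,"y":0,"z":0.29,"turn":0}
    - {"x":0,"y":0,"z":0.32,"turn":0}
    - {"x":0,"y":0,"z":0.34,"turn":0}
    - {"x":0,"y":0,"z":0.35,"turn":0}
    - {"x":0,"y":0,"z":0.355,"turn":0}

```text
time: 9.62
tool_pos: [0.53, -0.3461, -0.0103]
tool_rot: [0.0, -0.053, 0.999, 0.0]
force: [0.2, 0.5, -0.2]
width: 0.0316
finger_force: 59.7
```

move_arm:
  moves:
    - {"x":0,"y":0,"z":0.002,"turn":0}
    - {"x":0,"y":0,"z":0.004,"turn":0}
    - {"x":0,"y":0,"z":0.006,"turn":0}
    - {"x":0,"y":0,"z":0.008,"turn":0}
    - {"x":0,"y":0,"z":0.01,"turn":0}
    - {"x":0,"y":0,"z":0.011,"turn":0}
    - {"x":0,"y":0,"z":0.012,"turn":0}
    - {"x":0,"y":0,"z":0.012,"turn":0}
    - {"x":0,"y":0,"z":0.012,"turn":0}
    - {"x":0,"y":0,"z":0.012,"turn":0}

```text
time: 10.45
tool_pos: [0.5299, -0.3461, -0.0151]
tool_rot: [0.0, -0.053, 0.999, 0.0]
force: [0.3, -0.5, 0.3]
width: 0.0315
finger_force: 59.7
```

move_arm:
  moves:
    - {"x":0,"y":0,"z":0.001,"turn":0}
    - {"x":0,"y":0,"z":0.002,"turn":0}
    - {"x":0,"y":0,"z":0.003,"turn":0}
    - {"x":0,"y":0,"z":0.003,"turn":0}
    - {"x":0,"y":0,"z":0.003,"turn":0}
    - {"x":0,"y":0,"z":0.003,"turn":0}
    - {"x":0,"y":0,"z":0.003,"turn":0}
    - {"x":0,"y":0,"z":0.003,"turn":0}
    - {"x":0,"y":0,"z":0.003,"turn":0}
    - {"x":0,"y":0,"z":0.003,"turn":0}

```text
time: 11.28
tool_pos: [0.5299, -0.3461, -0.0158]
tool_rot: [0.0, -0.053, 0.999, 0.0]
force: [-3.3, 2.0, 5.2]
width: 0.0318
finger_force: 60.5
```

Contact at 5 N, so the outlet is on the tub floor. I'll release it and lift.

move_arm:
  jaw: 0.2
  moves:
    - {"x":0,"y":0,"z":0,"turn":0}
    - {"x":0,"y":0,"z":0,"turn":0}
    - {"x":0,"y":0,"z":0,"turn":0}
    - {"x":0,"y":0,"z":0,"turn":0}
    - {"x":0,"y":0,"z":0,"turn":0}
    - {"x":0,"y":0,"z":-0.02,"turn":0}
    - {"x":0,"y":0,"z":-0.06,"turn":0}
    - {"x":0,"y":0,"z":-0.12,"turn":0}
    - {"x":0,"y":0,"z":-0.19,"turn":0}
    - {"x":0,"y":0,"z":-0.27,"turn":0}

```text
time: 12.12
tool_pos: [0.5291, -0.3458, 0.0925]
tool_rot: [-0.001, -0.053, 0.999, 0.0]
force: [0.7, -0.2, -0.5]
width: 0.0511
finger_force: 0.0
```

move_arm:
  jaw: 0.4
  moves:
    - {"x":0,"y":0.01,"z":-0.08,"turn":0}
    - {"x":-0.01,"y":0.05,"z":-0.17,"turn":0}
    - {"x":-0.02,"y":0.12,"z":-0.25,"turn":0}
    - {"x":-0.03,"y":0.2,"z":-0.32,"turn":0}
    - {"x":-0.04,"y":0.3,"z":-0.34,"turn":0}
    - {"x":-0.05,"y":0.4,"z":-0.34,"turn":0}
    - {"x":-0.06,"y":0.5,"z":-0.34,"turn":0}
    - {"x":-0.07,"y":0.6,"z":-0.34,"turn":0}
    - {"x":-0.08,"y":0.7,"z":-0.34,"turn":0}
    - {"x":-0.09,"y":0.8,"z":-0.34,"turn":0}

```text
time: 12.95
tool_pos: [0.5313, -0.0225, 0.2286]
tool_rot: [0.001, -0.053, 0.999, 0.0]
force: [1.4, 0.2, 0.3]
width: 0.0595
finger_force: 0.0
```

move_arm:
  moves:
    - {"x":-0.01,"y":0.1,"z":0,"turn":0}
    - {"x":-0.02,"y":0.2,"z":0,"turn":0}
    - {"x":-0.03,"y":0.3,"z":0,"turn":-0.01}
    - {"x":-0.04,"y":0.4,"z":0,"turn":-0.02}
    - {"x":-0.05,"y":0.5,"z":0,"turn":-0.023}
    - {"x":-0.07,"y":0.6,"z":0.03,"turn":-0.023}
    - {"x":-0.09,"y":0.7,"z":0.08,"turn":-0.023}
    - {"x":-0.1,"y":0.8,"z":0.14,"turn":-0.023}
    - {"x":-0.11,"y":0.88,"z":0.22,"turn":-0.023}
    - {"x":-0.113,"y":0.92,"z":0.3,"turn":-0.023}

```text
time: 13.78
tool_pos: [0.5379, 0.3471, 0.1145]
tool_rot: [0.002, -0.071, 0.997, 0.002]
force: [0.6, 0.3, 0.4]
width: 0.06
finger_force: 0.0
```

Run:
```python
from h import *
import pickle
p=pickle.load(open("p2","rb"))
A=ray("wrist",605*.64,380*.64,.037,p);B=ray("wrist",604*.64,447*.64,.037,p);print(A,B,(A+B)/2)
r.camera("wrist")
s=r.read_state();p=r.camera_params("wrist");a=r.camera("wrist")
pickle.dump(p,open("p3","wb"))
print(s["time"],s["tool_pos"],s["tool_rot"],s["joints"].round(2))
cv2.imwrite("pics/w5.png",cv2.resize(a[:,:,::-1],(800,600),interpolation=2))
```

```text
[0.51787089 0.34657698 0.037     ] [0.55263822 0.35404926 0.037     ] [0.53525456 0.35031312 0.037     ]
13.8333 [0.53274385 0.34898537 0.10501317] [-3.54870407e-03 -7.35820952e-02  9.97282627e-01 -6.66055748e-04] [-0.75  0.42  0.13  1.54 -0.06  1.19  1.11]
```

View pics/w5.png

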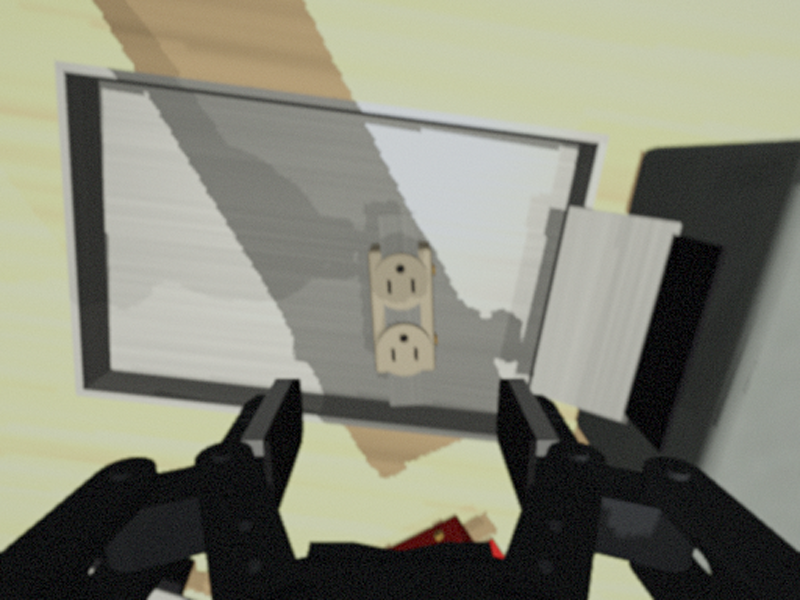

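Outlet 1's face centre is at (403,315), tilted about 3° relative to the tool.

Run:
```python
from h import *
import pickle
p=pickle.load(open("p3","rb"))
C=ray("wrist",403*.64,315*.64,.037,p)
s=r.read_state();print(C,s["tool_pos"],s["tool_rot"],np.abs(s["qd"]).max())
from scipy.spatial.transform import Rotation as R
q=s["tool_rot"];M=R.from_quat(np.r_[q[1:],q[0]]).as_matrix()
print(M.T@(np.r_[C[:2],-.015]-s["tool_pos"])/.4)
```

```text
[0.53657525 0.35082655 0.037     ] [0.53287303 0.34605034 0.10713548] [-0.00417978 -0.07331471  0.99729871 -0.00166119] 0.07807655232334063
[-0.01352163  0.01128307  0.30520455]
```

move_arm:
  moves:
    - {"x":0.001,"y":0.011,"z":0,"turn":-0.02}
    - {"x":0.001,"y":0.011,"z":0.02,"turn":-0.035}
    - {"x":0.001,"y":0.011,"z":0.05,"turn":-0.035}
    - {"x":0.001,"y":0.011,"z":0.09,"turn":-0.035}
    - {"x":0.001,"y":0.011,"z":0.13,"turn":-0.035}
    - {"x":0.001,"y":0.011,"z":0.16,"turn":-0.035}
    - {"x":0.001,"y":0.011,"z":0.17,"turn":-0.035}
    - {"x":0.001,"y":0.011,"z":0.17,"turn":-0.035}
    - {"x":0.001,"y":0.011,"z":0.17,"turn":-0.035}
    - {"x":0.001,"y":0.011,"z":0.17,"turn":-0.035}

```text
time: 14.72
tool_pos: [0.5374, 0.3476, 0.0466]
tool_rot: [0.001, -0.096, 0.995, 0.001]
force: [0.6, -0.0, 0.5]
width: 0.0596
finger_force: 0.0
```

move_arm:
  moves:
    - {"x":0,"y":0.004,"z":0,"turn":0}
    - {"x":0,"y":0.006,"z":0.02,"turn":0}
    - {"x":0,"y":0.006,"z":0.04,"turn":0}
    - {"x":0,"y":0.006,"z":0.06,"turn":0}
    - {"x":0,"y":0.006,"z":0.08,"turn":0}
    - {"x":0,"y":0.006,"z":0.1,"turn":0}
    - {"x":0,"y":0.006,"z":0.12,"turn":0}
    - {"x":0,"y":0.006,"z":0.135,"turn":0}
    - {"x":0,"y":0.006,"z":0.135,"turn":0}
    - {"x":0,"y":0.006,"z":0.135,"turn":0}

```text
time: 15.55
tool_pos: [0.5361, 0.3495, -0.009]
tool_rot: [-0.0, -0.096, 0.995, -0.0]
force: [0.2, -0.5, 0.9]
width: 0.0598
finger_force: 0.0
```

Centred to within 1 mm. I'll go down the last few millimetres, then close.

move_arm:
  moves:
    - {"x":0,"y":0.002,"z":0.004,"turn":0}
    - {"x":0,"y":0.002,"z":0.008,"turn":0}
    - {"x":0,"y":0.002,"z":0.012,"turn":0}
    - {"x":0,"y":0.002,"z":0.015,"turn":0}
    - {"x":0,"y":0.002,"z":0.015,"turn":0}
    - {"x":0,"y":0.002,"z":0.015,"turn":0}
    - {"x":0,"y":0.002,"z":0.015,"turn":0}
    - {"x":0,"y":0.002,"z":0.015,"turn":0}
    - {"x":0,"y":0.002,"z":0.015,"turn":0}
    - {"x":0,"y":0.002,"z":0.015,"turn":0}

```text
time: 16.38
tool_pos: [0.5361, 0.3505, -0.0145]
tool_rot: [0.0, -0.096, 0.995, 0.0]
force: [-0.3, -0.0, -0.2]
width: 0.0596
finger_force: 0.0
```

move_arm:
  jaw: -1
  moves:
    - {"x":0,"y":0,"z":0,"turn":0}
    - {"x":0,"y":0,"z":0,"turn":0}
    - {"x":0,"y":0,"z":0,"turn":0}
    - {"x":0,"y":0,"z":0,"turn":0}
    - {"x":0,"y":0,"z":0,"turn":0}
    - {"x":0,"y":0,"z":0,"turn":0}
    - {"x":0,"y":0,"z":0,"turn":0}
    - {"x":0,"y":0,"z":0,"turn":0}
    - {"x":0,"y":0,"z":0,"turn":0}
    - {"x":0,"y":0,"z":0,"turn":0}

```text
time: 17.22
tool_pos: [0.5363, 0.3506, -0.0142]
tool_rot: [0.0, -0.096, 0.995, 0.0]
force: [-1.1, -0.8, 5.3]
width: 0.0315
finger_force: 60.0
```

move_arm:
  moves:
    - {"x":0,"y":0,"z":-0.02,"turn":0}
    - {"x":0,"y":0,"z":-0.06,"turn":0}
    - {"x":0,"y":0,"z":-0.12,"turn":0}
    - {"x":0,"y":0,"z":-0.19,"turn":0}
    - {"x":0,"y":0,"z":-0.27,"turn":0}
    - {"x":0,"y":0,"z":-0.35,"turn":0}
    - {"x":0,"y":0,"z":-0.43,"turn":0}
    - {"x":0,"y":-0.02,"z":-0.5,"turn":0}
    - {"x":0,"y":-0.06,"z":-0.56,"turn":0}
    - {"x":0,"y":-0.12,"z":-0.59,"turn":0}

```text
time: 18.05
tool_pos: [0.545, 0.3055, 0.2249]
tool_rot: [0.001, -0.098, 0.995, 0.001]
force: [-0.5, 0.4, -0.1]
width: 0.0313
finger_force: 59.5
```

move_arm:
  moves:
    - {"x":0.02,"y":-0.08,"z":0,"turn":0}
    - {"x":0.04,"y":-0.16,"z":0,"turn":0}
    - {"x":0.055,"y":-0.25,"z":0,"turn":0}
    - {"x":0.075,"y":-0.34,"z":0,"turn":0}
    - {"x":0.095,"y":-0.43,"z":0,"turn":0}
    - {"x":0.115,"y":-0.52,"z":0,"turn":0}
    - {"x":0.135,"y":-0.61,"z":0,"turn":0}
    - {"x":0.155,"y":-0.7,"z":0,"turn":0}
    - {"x":0.175,"y":-0.79,"z":0,"turn":0}
    - {"x":0.195,"y":-0.88,"z":0,"turn":0}

```text
time: 18.88
tool_pos: [0.5355, -0.0588, 0.2215]
tool_rot: [-0.0, -0.096, 0.995, 0.0]
force: [1.2, -0.6, -2.1]
width: 0.0313
finger_force: 59.5
```

move_arm:
  moves:
    - {"x":0.02,"y":-0.08,"z":0,"turn":0.01}
    - {"x":0.035,"y":-0.16,"z":0,"turn":0.02}
    - {"x":0.05,"y":-0.24,"z":0,"turn":0.03}
    - {"x":0.07,"y":-0.32,"z":0,"turn":0.04}
    - {"x":0.09,"y":-0.4,"z":0,"turn":0.05}
    - {"x":0.1,"y":-0.45,"z":0,"turn":0.05}
    - {"x":0.11,"y":-0.48,"z":0.03,"turn":0.05}
    - {"x":0.111,"y":-0.489,"z":0.08,"turn":0.05}
    - {"x":0.111,"y":-0.489,"z":0.14,"turn":0.05}
    - {"x":0.111,"y":-0.489,"z":0.2,"turn":0.05}

```text
time: 19.72
tool_pos: [0.53, -0.258, 0.1407]
tool_rot: [0.0, -0.059, 0.998, 0.0]
force: [-0.0, 0.5, -0.6]
width: 0.0314
finger_force: 59.6
```

move_arm:
  moves:
    - {"x":0,"y":0,"z":0.04,"turn":0}
    - {"x":0,"y":0,"z":0.1,"turn":0}
    - {"x":0,"y":0,"z":0.16,"turn":0}
    - {"x":0,"y":0,"z":0.22,"turn":0}
    - {"x":0,"y":0,"z":0.28,"turn":0}
    - {"x":0,"y":0,"z":0.32,"turn":0}
    - {"x":0,"y":0,"z":0.35,"turn":0}
    - {"x":0,"y":0,"z":0.37,"turn":0}
    - {"x":0,"y":0,"z":0.378,"turn":0}
    - {"x":0,"y":0,"z":0.38,"turn":0}

```text
time: 20.55
tool_pos: [0.5303, -0.2576, -0.0106]
tool_rot: [-0.0, -0.059, 0.998, 0.0]
force: [0.7, -0.8, -0.4]
width: 0.0313
finger_force: 59.6
```

move_arm:
  moves:
    - {"x":0,"y":0,"z":0.001,"turn":0}
    - {"x":0,"y":0,"z":0.002,"turn":0}
    - {"x":0,"y":0,"z":0.004,"turn":0}
    - {"x":0,"y":0,"z":0.006,"turn":0}
    - {"x":0,"y":0,"z":0.007,"turn":0}
    - {"x":0,"y":0,"z":0.008,"turn":0}
    - {"x":0,"y":0,"z":0.009,"turn":0}
    - {"x":0,"y":0,"z":0.009,"turn":0}
    - {"x":0,"y":0,"z":0.009,"turn":0}
    - {"x":0,"y":0,"z":0.009,"turn":0}

```text
time: 21.38
tool_pos: [0.5304, -0.2576, -0.0142]
tool_rot: [0.0, -0.059, 0.998, 0.0]
force: [0.4, -0.2, -0.9]
width: 0.0314
finger_force: 59.6
```

move_arm:
  moves:
    - {"x":0,"y":0,"z":0.001,"turn":0}
    - {"x":0,"y":0,"z":0.002,"turn":0}
    - {"x":0,"y":0,"z":0.003,"turn":0}
    - {"x":0,"y":0,"z":0.003,"turn":0}
    - {"x":0,"y":0,"z":0.003,"turn":0}
    - {"x":0,"y":0,"z":0.003,"turn":0}
    - {"x":0,"y":0,"z":0.003,"turn":0}
    - {"x":0,"y":0,"z":0.003,"turn":0}
    - {"x":0,"y":0,"z":0.003,"turn":0}
    - {"x":0,"y":0,"z":0.003,"turn":0}

```text
time: 22.22
tool_pos: [0.5304, -0.2576, -0.0143]
tool_rot: [0.0, -0.059, 0.998, 0.0]
force: [-5.3, 3.9, 13.6]
width: 0.0313
finger_force: 61.2
```

Firm contact. I'll release, lift, then go over the cap, turning clockwise first so the last joint has range for the twist.

move_arm:
  jaw: 0.2
  moves:
    - {"x":0,"y":0,"z":-0.003,"turn":0}
    - {"x":0,"y":0,"z":-0.003,"turn":0}
    - {"x":0,"y":0,"z":-0.003,"turn":0}
    - {"x":0,"y":0,"z":-0.003,"turn":0}
    - {"x":0,"y":0,"z":-0.003,"turn":0}
    - {"x":0,"y":0,"z":-0.02,"turn":0}
    - {"x":0,"y":0,"z":-0.06,"turn":0}
    - {"x":0,"y":0,"z":-0.12,"turn":0}
    - {"x":0,"y":0,"z":-0.19,"turn":0}
    - {"x":0,"y":0,"z":-0.27,"turn":0}

```text
time: 23.05
tool_pos: [0.5294, -0.2574, 0.0932]
tool_rot: [-0.001, -0.059, 0.998, 0.0]
force: [0.8, -0.3, -0.1]
width: 0.0514
finger_force: 0.0
```

move_arm:
  jaw: 0.8
  moves:
    - {"x":0,"y":0,"z":-0.08,"turn":0}
    - {"x":0,"y":0.03,"z":-0.15,"turn":0.06}
    - {"x":0,"y":0.08,"z":-0.22,"turn":0.14}
    - {"x":0,"y":0.15,"z":-0.27,"turn":0.22}
    - {"x":-0.01,"y":0.22,"z":-0.27,"turn":0.3}
    - {"x":-0.01,"y":0.3,"z":-0.27,"turn":0.38}
    - {"x":-0.014,"y":0.37,"z":-0.27,"turn":0.46}
    - {"x":-0.014,"y":0.43,"z":-0.27,"turn":0.53}
    - {"x":-0.014,"y":0.47,"z":-0.27,"turn":0.58}
    - {"x":-0.014,"y":0.489,"z":-0.27,"turn":0.6}

```text
time: 23.88
tool_pos: [0.5126, -0.0598, 0.201]
tool_rot: [-0.0, 0.382, 0.924, 0.001]
force: [0.2, 0.4, 0.3]
width: 0.0769
finger_force: 0.0
```

move_arm:
  moves:
    - {"x":0,"y":0,"z":0,"turn":0}
    - {"x":0,"y":0,"z":0,"turn":0}
    - {"x":0,"y":0,"z":0,"turn":0}
    - {"x":0,"y":0,"z":0,"turn":0}
    - {"x":0,"y":0,"z":0,"turn":0}
    - {"x":0,"y":0,"z":0,"turn":0}
    - {"x":0,"y":0,"z":0,"turn":0}
    - {"x":0,"y":0,"z":0,"turn":0}
    - {"x":0,"y":0,"z":0,"turn":0}
    - {"x":0,"y":0,"z":0,"turn":0}

```text
time: 24.72
tool_pos: [0.5128, -0.0627, 0.2006]
tool_rot: [-0.0, 0.381, 0.925, 0.0]
force: [-0.6, -0.1, 0.4]
width: 0.077
finger_force: 0.0
```

Run:
```python
from h import *
s=r.read_state();p=r.camera_params("wrist");a=r.camera("wrist")
import pickle;pickle.dump(p,open("p6","wb"))
print(s["time"],s["tool_pos"],s["tool_rot"],s["joints"].round(2),s["width"])
b=r.camera("side"); cv2.imwrite("pics/side6.png",b[:,:,::-1]);cv2.imwrite("pics/w6raw.png",a[:,:,::-1])
print(proj("wrist",[.5129,-.0628,.172])*500/512,proj("side",s["tool_pos"]))
A=cv2.resize(a,(500,375),interpolation=2);B=cv2.resize(b[144:384,210:410],(300,360),interpolation=2)
c=np.zeros((375,800,3),np.uint8);c[:,:500]=A;c[:360,500:]=B
cv2.imwrite("pics/w6.png",c[:,:,::-1])
```

```text
24.7167 [ 0.51279638 -0.06274769  0.200556  ] [-6.93959554e-06  3.81037540e-01  9.24559566e-01  2.92718647e-05] [-0.43  0.08  0.5   1.76 -0.04  1.3   0.86] 0.07703620357321606
[250.87286391 207.02211724] [256.64060945 185.04730399]
```

View pics/w6.png

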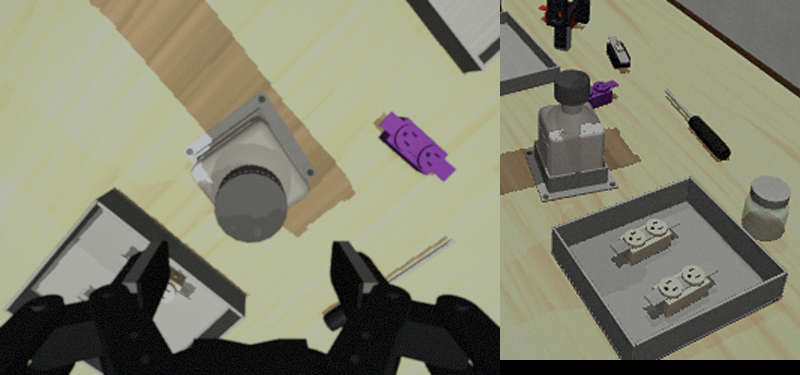

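Both outlets lie flat in the tub (right half of the picture). The cap is centred at (251,206) in the left half, against a predicted (251,207). I'll descend over it.

move_arm:
  moves:
    - {"x":0,"y":0,"z":0.02,"turn":0}
    - {"x":0,"y":0,"z":0.05,"turn":0}
    - {"x":0,"y":0,"z":0.08,"turn":0}
    - {"x":0,"y":0,"z":0.11,"turn":0}
    - {"x":0,"y":0,"z":0.14,"turn":0}
    - {"x":0,"y":0,"z":0.17,"turn":0}
    - {"x":0,"y":0,"z":0.19,"turn":0}
    - {"x":0,"y":0,"z":0.205,"turn":0}
    - {"x":0,"y":0,"z":0.22,"turn":0}
    - {"x":0,"y":0,"z":0.22,"turn":0}

```text
time: 25.65
tool_pos: [0.5122, -0.0626, 0.1114]
tool_rot: [-0.001, 0.381, 0.925, -0.0]
force: [-0.6, -0.4, 0.1]
width: 0.0769
finger_force: 0.0
```

move_arm:
  jaw: -1
  moves:
    - {"x":0,"y":0,"z":0,"turn":0}
    - {"x":0,"y":0,"z":0,"turn":0}
    - {"x":0,"y":0,"z":0,"turn":0}
    - {"x":0,"y":0,"z":0,"turn":0}
    - {"x":0,"y":0,"z":0,"turn":0}
    - {"x":0,"y":0,"z":0,"turn":0}
    - {"x":0,"y":0,"z":0,"turn":0}
    - {"x":0,"y":0,"z":0,"turn":0}
    - {"x":0,"y":0,"z":0,"turn":0}
    - {"x":0,"y":0,"z":0,"turn":0}

```text
time: 26.48
tool_pos: [0.5131, -0.0627, 0.1128]
tool_rot: [0.0, 0.381, 0.925, 0.0]
force: [0.3, -0.8, 5.4]
width: 0.0504
finger_force: 62.1
```

move_arm:
  moves:
    - {"x":0,"y":0,"z":0.003,"turn":0}
    - {"x":0,"y":0,"z":0.005,"turn":0}
    - {"x":0,"y":0,"z":0.007,"turn":0}
    - {"x":0,"y":0,"z":0.009,"turn":0}
    - {"x":0,"y":0,"z":0.011,"turn":0}
    - {"x":0,"y":0,"z":0.013,"turn":0}
    - {"x":0,"y":0,"z":0.013,"turn":0}
    - {"x":0,"y":0,"z":0.013,"turn":0}
    - {"x":0,"y":0,"z":0.013,"turn":0}
    - {"x":0,"y":0,"z":0.013,"turn":0}

```text
time: 27.32
tool_pos: [0.5132, -0.0627, 0.108]
tool_rot: [0.0, 0.381, 0.925, 0.0]
force: [-2.9, -0.5, 10.9]
width: 0.0508
finger_force: 62.6
```

10.9 N means about 5 mm of push. Now I'll twist anticlockwise about 0.93 rad.

move_arm:
  moves:
    - {"x":0,"y":0,"z":0.001,"turn":-0.03}
    - {"x":0,"y":0,"z":0.001,"turn":-0.07}
    - {"x":0,"y":0,"z":0.001,"turn":-0.11}
    - {"x":0,"y":0,"z":0.001,"turn":-0.15}
    - {"x":0,"y":0,"z":0.001,"turn":-0.19}
    - {"x":0,"y":0,"z":0.001,"turn":-0.23}
    - {"x":0,"y":0,"z":0.001,"turn":-0.27}
    - {"x":0,"y":0,"z":0.001,"turn":-0.31}
    - {"x":0,"y":0,"z":0.001,"turn":-0.35}
    - {"x":0,"y":0,"z":0.001,"turn":-0.38}

```text
time: 28.15
tool_pos: [0.5138, -0.0627, 0.1079]
tool_rot: [0.001, 0.104, 0.995, 0.0]
force: [0.1, 0.0, 10.0]
width: 0.0506
finger_force: 62.7
```

Run:
```python
from plant import r
s=r.read_state();print(s["tool_pos"],s["tool_rot"],s["force"],s["torque"],s["joints"].round(2))
```

```text
[ 0.51381161 -0.062723    0.10794503] [1.11869667e-03 1.04147276e-01 9.94561230e-01 2.31882345e-04] [0.10236623 0.04464678 9.97441007] [ 0.02808306 -0.00247859 -0.03476361] [-0.37  0.17  0.44  1.88 -0.08  1.11  1.47]
```

move_arm:
  moves:
    - {"x":0,"y":0,"z":0,"turn":-0.03}
    - {"x":0,"y":0,"z":0,"turn":-0.06}
    - {"x":0,"y":0,"z":0,"turn":-0.09}
    - {"x":0,"y":0,"z":0,"turn":-0.12}
    - {"x":0,"y":0,"z":0,"turn":-0.15}
    - {"x":0,"y":0,"z":0,"turn":-0.18}
    - {"x":0,"y":0,"z":0,"turn":-0.21}
    - {"x":0,"y":0,"z":0,"turn":-0.235}
    - {"x":0,"y":0,"z":0,"turn":-0.24}
    - {"x":0,"y":0,"z":0,"turn":-0.24}

```text
time: 28.98
tool_pos: [0.5138, -0.0627, 0.1079]
tool_rot: [0.001, -0.074, 0.997, 0.0]
force: [-0.0, 0.3, 9.8]
width: 0.0505
finger_force: 62.7
```

Run:
```python
from plant import r
s=r.read_state();print(s["tool_pos"],s["tool_rot"],s["force"],s["torque"],s["joints"].round(2))
```

```text
[ 0.51381407 -0.06270956  0.10794685] [ 1.14772624e-03 -7.43661071e-02  9.97230346e-01  3.46718331e-05] [-3.86869935e-03  2.81827067e-01  9.78701083e+00] [-0.02275793  0.04256301 -0.0036033 ] [-0.34  0.17  0.41  1.88 -0.07  1.11  1.82]
```

Turned 0.93 rad with no resisting torque left. I'll lift gently, checking the force.

move_arm:
  moves:
    - {"x":0,"y":0,"z":-0.005,"turn":0}
    - {"x":0,"y":0,"z":-0.01,"turn":0}
    - {"x":0,"y":0,"z":-0.015,"turn":0}
    - {"x":0,"y":0,"z":-0.02,"turn":0}
    - {"x":0,"y":0,"z":-0.025,"turn":0}
    - {"x":0,"y":0,"z":-0.03,"turn":0}
    - {"x":0,"y":0,"z":-0.035,"turn":0}
    - {"x":0,"y":0,"z":-0.04,"turn":0}
    - {"x":0,"y":0,"z":-0.05,"turn":0}
    - {"x":0,"y":0,"z":-0.05,"turn":0}

```text
time: 29.82
tool_pos: [0.5131, -0.0627, 0.1277]
tool_rot: [0.0, -0.074, 0.997, 0.0]
force: [0.3, -0.1, -0.2]
width: 0.0503
finger_force: 62.2
```

Free, with no force. I'll raise it to 9 cm above the seat.

move_arm:
  moves:
    - {"x":0,"y":0,"z":-0.015,"turn":0}
    - {"x":0,"y":0,"z":-0.035,"turn":0}
    - {"x":0,"y":0,"z":-0.06,"turn":0}
    - {"x":0,"y":0,"z":-0.09,"turn":0}
    - {"x":0,"y":0,"z":-0.12,"turn":0}
    - {"x":0,"y":0,"z":-0.15,"turn":0}
    - {"x":0,"y":0,"z":-0.17,"turn":0}
    - {"x":0,"y":0,"z":-0.18,"turn":0}
    - {"x":0,"y":0,"z":-0.187,"turn":0}
    - {"x":0,"y":0,"z":-0.187,"turn":0}

```text
time: 30.65
tool_pos: [0.5129, -0.0627, 0.2022]
tool_rot: [0.0, -0.074, 0.997, 0.0]
force: [0.1, -0.4, -1.0]
width: 0.0507
finger_force: 62.2
```

move_arm:
  moves:
    - {"x":0,"y":0,"z":0,"turn":0}
    - {"x":0,"y":0,"z":0,"turn":0}
    - {"x":0,"y":0,"z":0,"turn":0}
    - {"x":0,"y":0,"z":0,"turn":0}
    - {"x":0,"y":0,"z":0,"turn":0}
    - {"x":0,"y":0,"z":0,"turn":0}
    - {"x":0,"y":0,"z":0,"turn":0}
    - {"x":0,"y":0,"z":0,"turn":0}
    - {"x":0,"y":0,"z":0,"turn":0}
    - {"x":0,"y":0,"z":0,"turn":0}

```text
time: 31.48
tool_pos: [0.5128, -0.0627, 0.2018]
tool_rot: [0.0, -0.074, 0.997, 0.0]
force: [-0.3, -0.8, -0.6]
width: 0.0505
finger_force: 62.2
```

Run:
```python
from h import *
s=r.read_state();print(s["tool_pos"],s["tool_rot"],s["width"])
b=r.camera("side");P=[.5129,-.0628,.247]
print((proj("side",P)-[160,84])*2)
cv2.imwrite("pics/fin.png",cv2.resize(b[84:384,160:460],(600,600),interpolation=2)[:,:,::-1])
```

```text
[ 0.5127998  -0.06267739  0.20176089] [ 2.43653204e-05 -7.40459984e-02  9.97254826e-01  4.07652575e-05] 0.050544081294882796
[194.40538898 163.8811313 ]
```

View pics/fin.png

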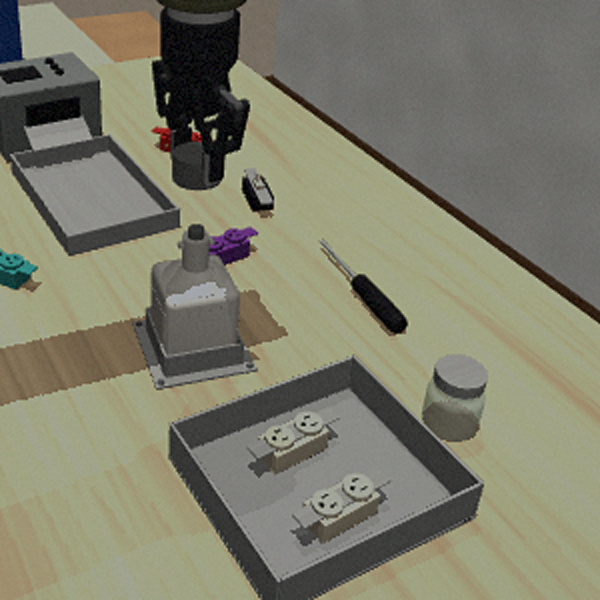

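The cap is held level at about (197,165), which matches the predicted (194,164) for 9 cm above its seat. The jug is open, both outlets are in the tub, and the screwdriver, jar and switch look undisturbed.

```bash
python3 -c "
from plant import r
print(r.hand_in())"
```

```text
the job is handed in; nothing more can be done
None
```

The job is done and handed in at about 31.5 s of the 72 s allowed: both outlets are set down in the grey tub, and the freed cap is held level about 9 cm above its seat over the open jug.

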